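# Clear the repair stand and hold the shoe last over it

## Robot

A 6-joint arm with a two-finger parallel gripper is mounted at the origin on the work surface. World frame = base frame: x ahead of the robot, y to its left, z up, the work surface at z = 0. Lengths are in mm, angles in rad, forces in N, time in s.
With the tool pointing down it reaches from about 400 to 925 mm from the base axis. Payload 12.5 kg.
Tool frame: the origin (TCP) lies between the finger pads, 19 mm behind the fingertips; this is the grasp point; z points along the fingers, y is the direction in which the jaws open and shut (so a half turn about z gives the same grasp; the last joint's range is limited). The gripper opens to 95 mm and grips with 3 to 60 N. Pads are 20 mm wide; open, the fingers measure 119 mm over their backs; the gripper's body (75 mm by 180 mm) begins 59 mm behind the grasp point.
Start: joints at [1.243, 0.491, 1.559, -0, 1.092, -0.106], TCP at [137.472, 609.71, 233.461] pointing down, gripper open.
Joint ranges: [-3.1, 3.1], [-0.84, 2.19], [0.05, 2.79], [-1.13, 4.28], [0.06, 2.93], [-2.69, 2.69]. Speed limits (rad/s): [2.22, 2.22, 2.79, 3.14, 3.14, 3.14].

## Interface

Orientations are given as [roll, pitch, yaw] about the fixed x, y, z axes, in that order (R = Rz(yaw) Ry(pitch) Rx(roll)).
In Python, from cell import env gives the robot as it stands.
- The arm moves only by the tool drive_tool, never from a script. Its argument "commands" is a list of rows, each an object of numbers: "dx", "dy", "dz": the shift along the world's x, y, z in mm; "yaw": the turn about the world's z in degrees. In form: [{"dx": .., "dy": .., "dz": .., "yaw": ..}, ...]. A call has 1 to 5 rows; each row shifts and turns the commanded pose from where the row before left it; what a row does not reach is not made up. A row lasts 1/12 s, in which the tool goes at most 41.7 mm and 7.16 degrees, less where a joint would pass 70% of its speed; a pose out of reach is approached as far as the arm can. A call with a gripper value outside its range is refused whole. "grip" is the opening, from 0 (shut) to 1 (fully open), set as the call begins (left out, the last holds). The fingers move at their own pace and stop on an object; the grip force is fixed at half the most. Time passes only in rows, so rows that do not move let the fingers close. It gives the time, the measured TCP pose, the force and the opening at its end, in the units of the state.
- env.state(): the state, without advancing time (a new reading comes with each control period).
- env.read_camera(name): name is "side" or "top"; returns the picture (420x560x3 uint8, red, green, blue); there is no depth.
- env.calibration(name): a dict with "intrinsics" (3x3 intrinsics, pixels), "rvec" (rotation vector, rad) and "tvec" (3), from world to camera coordinates, as OpenCV has them. Camera axes: x right, y down, z forward; pixel columns grow to the right and rows downward; lengths in mm; the calibration is good to about 2 mm. A picture is of the moment at which its call begins. calibration takes no time and is no camera call.
- env.job_done(): hands the job in, once; it reports no verdict.
Trained networks look in the newest picture that a camera, given by its name, has taken for a name from the list of things; names that differ only in an ending like _2 or _b are one class to them, and where a whole thing is asked for, a point or a joint stands for the part that bears it (a point fixed in the world has none). Each returns a list of dicts, best first, with "conf" (0 to 1); they miss things now and then, are a little off and sometimes report something else, mostly with a low value. They report only what shows in the picture. A call takes as long as a camera call. They do not tell look-alikes from the thing itself.
- env.trace(query, camera): "pixels" (420x560 bool, what is visible of it) and "pixel" ([column, row] in pixels, amid what is visible of it).
- env.place_of(query, camera): "pixel" ([column, row] in pixels: a listed point, or the origin of a listed thing).
The state is a dict: "t": time; "joints": joint angles; "qvel": joint speeds; "tau": joint torques, N m; "eef_pos": TCP position; "tcp_rot": TCP orientation; "ft_force": force on the tool from outside, world axes, zero at the start; "moment": the same for the moment, N m; "opening": opening from 0.0 (shut) to 1.0 (fully open).
Only numpy, scipy, OpenCV 4.12 (cv2) and the standard library are available. Lean on these libraries where they do the work, as an engineer would, in place of code of your own. Each camera call takes 0.05 s, during which the arm holds its last target.

## Task

Lift the round anvil off the pin of the shoe-repair stand and set it gently upright on the bench, midway between the shoe-polish tin and the amber glue jar. Then grip the cast shoe last across its waist at its balance point, lift it off the wooden rest, carry it level, and finish still holding it, level and motionless, with its socket straight above the bare pin and a few centimetres clear of it; do not lower it on or let go. Leave the tin, the jar, the tape roll and the stack of rubber heels where they are.

Things in the scene. Friction and masses are not known exactly. Their poses are not given: they have to be found in the camera images.
- table: The wooden bench; its top is at z = 0.
- stand: Fixed dark cast stand, left or right on the bench, across from the wooden rest: square foot 110 x 110 x 16 mm, round column (radius 34 mm at the foot, 22 mm from 34 mm height) up to a shoulder 80 mm above the bench; on it an upright steel pin, 16 mm diameter, 24 mm long. Origin: centre of the underside, on the bench; z up along the pin.
- pin_tip (a point): Centre of the top of the stand's pin, 104 mm above the bench.
- anvil: Loose round steel anvil: plain upright cylinder 46 mm diameter, 42 mm high, 0.3 kg, flat top, with a 19 mm hole, 28 mm deep, in its underside. At the start it sits over the stand's pin on the shoulder (underside 80 mm above the bench); lifted straight up by 24 mm it is free. Origin: centre of its underside, z up.
- tin: Loose low round dark metal polish tin, 76 mm diameter, 28 mm high, standing in the middle of the bench. Origin: centre of the underside. Its own x axis points at the glue jar, whose centre is 200 mm away.
- jar: Loose amber glass glue jar with black cap and paper label, 56 mm diameter, 65 mm high, 200 mm from the tin. Origin: centre of the underside.
- rest: Fixed wooden rest: board 230 x 80 x 12 mm with a block at one end, 30 x 50 mm and 63 mm high from the bench, 85 mm from the board's centre along its +x, on which the last's toe lies. Origin: centre of the underside; x along the board towards the block.
- last: Loose cast-alloy shoe last like a shoe sole, 201 mm long, 0.6 kg +-15%, lying level on the rest, 12 mm above the bench. Origin: mouth of the boss under the heel; x to the toe (away from the robot, +-0.5 rad), z up. Boss 42 mm wide, z 0-45. Heel plate 52 mm wide at x 0, z 45-63. Waist bar, to be gripped across y: 32 mm wide, x 26-95, z 41-63. Toe plate 60 mm wide, x 95-175, z 51-63 mm.
- last_balance (a point): Point on the waist bar, at mid height, directly above the last's centre of mass (within 2 mm): x = 52 mm from the boss axis towards the toe, y = 0, z = 52 mm in the last's frame; 78 mm from the heel end of the 201 mm length.
- last_socket (a point): Centre of the mouth of the last's socket: the round blind hole, about 20 mm wide and 27 mm deep, in the underside of the boss; same point as the origin of the last.
- tape: Loose black tape roll, 90 mm diameter, 30 mm high, beyond the middle of the bench; clutter, to be left alone. Origin: on its underside.
- heels: Stack of black rubber heels, about 65 x 60 mm, 21 mm high, beyond the middle; clutter, to be left alone. Origin: on its underside.
Mind the look-alikes: they are no part of the job. Several things have the shape of the anvil; the one meant has the colours described above.

How it is judged:
By the outcome, as a careful person would: the job done as asked, in the order asked, and still so for the second after the job is handed in, while the arm keeps its last pose, push and grip.
It also fails if it takes over 54 s, if anything falls off the work surface, if the arm or the gripper's body presses on something with over 40 N, if the wrist force passes 120 N, or if a joint passes its speed limit or range.

## Working session

There is one attempt and no reset: what is moved stays moved. The work goes in short steps, Python scripts to look and compute and a tool call to move; the robot and the scene stay as the last step left them, time stands still between calls to the robot, and variables do not carry over. Pictures are saved under pics/ and viewed, and the job is handed in when it is done.

Besides the shell and the picture viewer there is one more tool, called after ">>>" as name(argument=value, ...) on one line, values as JSON. drive_tool: Moves the arm, as the interface text tells. Its arguments: {"type":"object","properties":{"commands":{"type":"array"},"grip":{"type":"number"}},"required":["commands"]}

```bash
mkdir -p pics; ls; cat > h.py <<'E'
import numpy as np, cv2
from cell import env
def cal(n):
    c=env.calibration(n); K=np.array(c["intrinsics"],float); r=np.array(c["rvec"],float); t=np.array(c["tvec"],float).reshape(3)
    return K,cv2.Rodrigues(r)[0],t
def proj(n,P):
    K,R,t=cal(n); P=np.atleast_2d(np.array(P,float)); 
    return cv2.projectPoints(P,cv2.Rodrigues(R)[0],t,K,None)[0].reshape(-1,2)
def onz(n,px,z):
    K,R,t=cal(n); d=R.T@np.linalg.inv(K)@np.array([px[0],px[1],1.]); c=-R.T@t
    return c+d*(z-c[2])/d[2]
def tri(pa,pb,a="top",b="side"):
    Ps=[]
    for n in(a,b):
        K,R,t=cal(n); Ps.append(K@np.c_[R,t])
    X=cv2.triangulatePoints(Ps[0],Ps[1],np.array(pa,float).reshape(2,1),np.array(pb,float).reshape(2,1)); return (X[:3]/X[3]).ravel()
def save(n,f): 
    im=env.read_camera(n); cv2.imwrite("pics/"+f,im[:,:,::-1]); return im
E
python3 - <<'E'
from h import *
save("top","t0.png"); save("side","s0.png")
for n in("top","side"):
    K,R,t=cal(n); print(n,K[0,0],-R.T@t)
s=env.state(); print(s)
E
```

```text
pics
top 443.055328250909 [ 412.75893583   11.25478529 1105.61110442]
side 546.2612522260473 [  45.12707555 -645.06629553 1135.45482202]
{'t': 0.1, 'joints': array([ 1.24340320e+00,  4.91530120e-01,  1.55937603e+00, -1.24407910e-05,
        1.09170364e+00, -1.05615419e-01]), 'qvel': array([-7.75449152e-04, -3.86316883e-04, -3.39722863e-03,  6.43488728e-05,
        4.66234241e-04,  1.56817507e-03]), 'tau': array([ 3.19040773e-03, -6.13612533e+01, -2.58603841e+01,  6.94408687e-02,
        4.70492465e-02, -7.36622769e-05]), 'eef_pos': array([137.40601804, 609.51351677, 232.905311  ]), 'tcp_rot': array([-3.14058002e+00, -9.62533240e-05,  2.91982064e+00]), 'ft_force': array([-0.32778673,  0.17828615, -0.47101362]), 'moment': array([ 0.00989013, -0.00601662, -0.03616867]), 'opening': 0.9965416759277467}
```

View pics/t0.png

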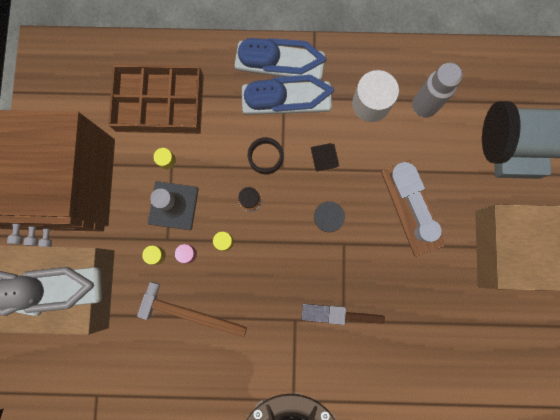

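View pics/s0.png

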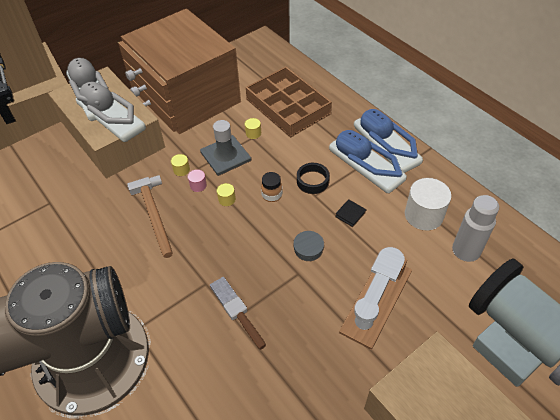

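```bash
python3 - <<'E'
from h import *
for cam in("top","side"):
  for q in ("anvil","tin","jar","last_balance","last_socket","stand","rest","last"):
    r=env.place_of(q,cam); print(cam,q,[(np.round(d["pixel"],1).tolist(),round(d["conf"],2)) for d in r][:4])
print(env.state()["t"])
E
```

```text
top anvil [([227.6, 243.2], 0.87), ([156.0, 256.3], 0.84), ([173.0, 161.3], 0.83), ([186.5, 253.1], 0.75)]
top tin [([327.2, 220.7], 0.86)]
top jar [([249.0, 200.3], 0.92)]
top last_balance [([420.6, 208.4], 0.67), ([328.0, 218.8], 0.24)]
top last_socket [([422.2, 229.3], 0.67)]
top stand [([175.9, 206.9], 0.8)]
top rest [([411.5, 210.4], 0.95)]
top last [([421.0, 232.8], 0.6), ([162.6, 199.7], 0.26)]
side anvil [([223.4, 197.8], 0.84), ([250.2, 135.1], 0.76), ([181.8, 169.8], 0.72), ([223.7, 134.1], 0.71)]
side tin [([309.7, 253.1], 0.82), ([313.4, 180.4], 0.22)]
side jar [([275.9, 193.7], 0.82), ([375.1, 289.3], 0.15)]
side last_balance [([377.3, 293.6], 0.67), ([349.7, 219.7], 0.28)]
side last_socket [([366.2, 318.4], 0.76), ([311.0, 183.6], 0.62)]
side stand [([226.4, 157.0], 0.86)]
side rest [([374.7, 299.7], 0.61)]
side last [([359.2, 320.9], 0.82)]
0.9
```

Anvil-shaped candidates in the top view are yellow at (163,157), (152,255) and (222,241), pink at (184,254), and grey steel on the stand at (161,198). The description (steel, on the stand's pin) fits the grey one. I'll confirm it in a crop and measure.

```bash
python3 - <<'E'
from h import *
t=cv2.imread("pics/t0.png"); s=cv2.imread("pics/s0.png")
a=cv2.resize(t[150:270,130:270],None,fx=4,fy=4,interpolation=cv2.INTER_CUBIC)[:,:400]
b=cv2.resize(s[105:205,170:270],None,fx=4.,fy=4.8,interpolation=cv2.INTER_CUBIC)[:480,:400]
cv2.imwrite("pics/crop1.png",np.hstack([a,b]))
a=cv2.resize(t[155:265,375:455],None,fx=5,fy=5,interpolation=cv2.INTER_CUBIC)
b=cv2.resize(s[240:350,335:415],None,fx=5,fy=5,interpolation=cv2.INTER_CUBIC)
cv2.imwrite("pics/crop2.png",np.hstack([a,b]))
T={ "tin":([327.2,220.7],[309.7,253.1]),"jar":([249,200.3],[275.9,193.7]),"bal":([420.6,208.4],[377.3,293.6]),"sock":([422.2,229.3],[366.2,318.4]),"stand":([175.9,206.9],[226.4,157]),"rest":([411.5,210.4],[374.7,299.7])}
for k,(p,q) in T.items():
    z={"bal":64,"sock":12}.get(k,0); print(k,"tri",tri(p,q).round(1),"z",onz("top",p,z).round(1),onz("side",q,z).round(1))
np.save
for q,c in (("tin","top"),("tin","side"),("jar","top"),("jar","side"),("stand","top"),("anvil","top"),("anvil","side"),("last","top"),("last","side")):
    r=env.trace(q,c)
    for d in r:
        m=np.array(d["pixels"]).astype(np.uint8); ys,xs=np.nonzero(m)
        if len(xs): print(q,c,round(d["conf"],2),np.round(d["pixel"],1),(xs.min(),xs.max(),ys.min(),ys.max()),(xs.mean().round(1),ys.mean().round(1)),len(xs))
    np.savez(f"tr_{q}_{c}.npz",m=[d["pixels"] for d in r])
E
```

```text
tin tri [548.4 -85.3 -20.8] z [539.4 -79.9   0. ] [543.7 -97.4   0. ]
jar tri [596.6 115.1 -12.1] z [586.6 118.2   0. ] [596.  104.5   0. ]
bal tri [ 568.4 -299.2   51.7] z [ 566.5 -295.5   64. ] [ 562.5 -303.1   64. ]
sock tri [ 523.5 -315.    11.2] z [ 522.1 -314.    12. ] [ 524.1 -315.7   12. ]
stand tri [5.683e+02 3.006e+02 4.000e-01] z [565.5 302.2   0. ] [570.2 299.9   0. ]
rest tri [ 572.5 -291.4    6.2] z [ 570.4 -291.5    0. ] [ 577.5 -290.3    0. ]
tin top 0.83 [327.6 215.4] (np.int64(314), np.int64(344), np.int64(201), np.int64(231)) (np.float64(328.9), np.float64(216.4)) 762
tin top 0.39 [176.  209.1] (np.int64(148), np.int64(197), np.int64(182), np.int64(229)) (np.float64(175.4), np.float64(207.2)) 1531
tin side 0.79 [309.8 247.3] (np.int64(294), np.int64(323), np.int64(231), np.int64(261)) (np.float64(308.6), np.float64(245.6)) 744
jar top 0.95 [250.3 200.8] (np.int64(239), np.int64(261), np.int64(186), np.int64(211)) (np.float64(249.6), np.float64(198.7)) 481
jar side 0.7 [272.5 189.7] (np.int64(261), np.int64(282), np.int64(172), np.int64(201)) (np.float64(271.1), np.
[... 920 characters left out ...]
4(221.6), np.float64(130.5)) 308
anvil side 0.7 [181.1 163.8] (np.int64(172), np.int64(189), np.int64(154), np.int64(174)) (np.float64(180.8), np.float64(164.5)) 290
anvil side 0.68 [226.6 194.2] (np.int64(218), np.int64(234), np.int64(184), np.int64(204)) (np.float64(226.0), np.float64(194.1)) 309
anvil side 0.56 [252.1 130.5] (np.int64(244), np.int64(260), np.int64(118), np.int64(138)) (np.float64(252.5), np.float64(127.8)) 294
last top 0.71 [414.4 198.7] (np.int64(392), np.int64(440), np.int64(162), np.int64(241)) (np.float64(415.4), np.float64(200.8)) 1737
last side 0.66 [376.9 282.8] (np.int64(355), np.int64(403), np.int64(247), np.int64(329)) (np.float64(378.2), np.float64(285.7)) 1744
```

View pics/crop1.png

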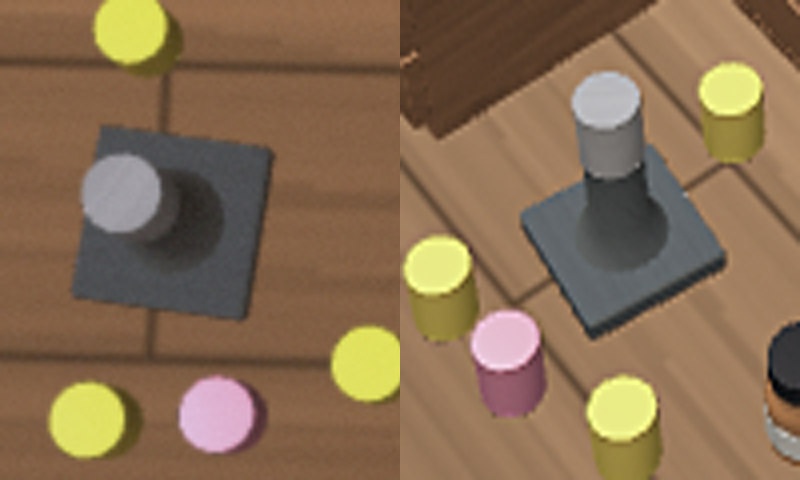

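View pics/crop2.png

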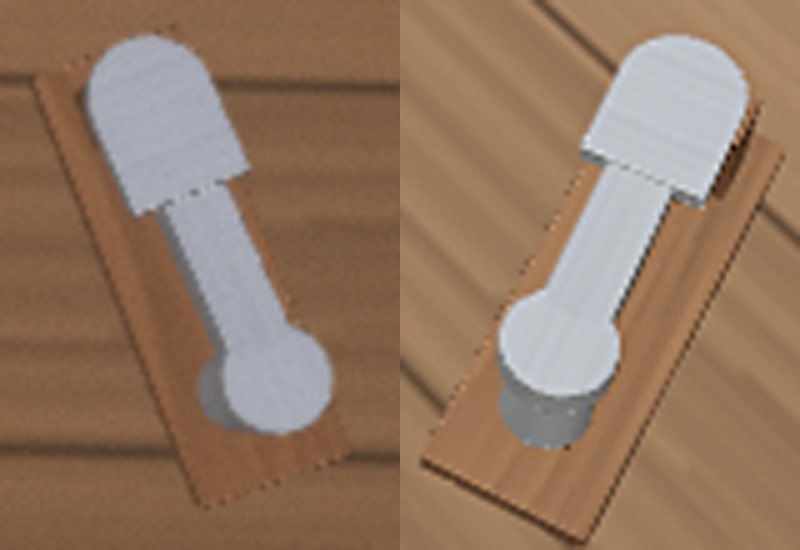

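The crop confirms it: the grey steel cylinder sits on the stand. I'll fit outlines for precise positions.

```bash
cat > fit.py <<'E'
from h import *
from scipy.optimize import minimize
S=8
def mask(n,poly,off,sz):
    p=(proj(n,poly)-off+0.5)*S-0.5
    m=np.zeros((sz[1]*S,sz[0]*S),np.uint8); cv2.fillPoly(m,[np.round(p*16).astype(np.int32)],255,shift=4)
    return cv2.resize(m,tuple(sz),interpolation=cv2.INTER_AREA).astype(float)/255
def disc(x,y,r,z,n=64):
    a=np.linspace(0,2*np.pi,n,endpoint=False); return np.c_[x+r*np.cos(a),y+r*np.sin(a),0*a+z]
from itertools import product
def contrast(n,gray,poly,off,sz):
    # boundary contrast: mean inner vs mean outer ring colour difference
    m=mask(n,poly,off,sz)
    return m
def fitdisc(n,im,x0,y0,r,z):
    # maximise gradient along the projected circle
    g=cv2.GaussianBlur(im.astype(np.float32),(0,0),0.7)
    G=sum(np.hypot(cv2.Sobel(g[:,:,c],5,1,0)/8,cv2.Sobel(g[:,:,c],5,0,1)/8) for c in range(3))
    G=np.minimum(G,np.percentile(G,98)).astype(np.float32)
    best=None
    for it,(w,st) in enumerate(((14,2),(3,.5))):
        cands=[]
        for dx in np.arange(-w,w+.1,st):
            for dy in np.arange(-w,w+.1,st):
                p=proj(n,disc(x0+dx,y0+dy,r,z)).astype(np.float32)
                v=cv2.remap(G,p[:,0].reshape(-1,1),p[:,1].reshape(-1,1),cv2.INTER_LINEAR).mean()
                cands.append((v,x0+dx,y0+dy))
        v,x0,y0=max(cands)
    return round(x0,1),round(y0,1),round(float(v),1)
E
python3 - <<'E'
from fit import *
T=cv2.imread("pics/t0.png"); Sd=cv2.imread("pics/s0.png")
for nm,r,z,x,y in (("anvil",23,122,565,301),("tin",38,28,543,-88),("jarcap",27,65,590,112)):
    print(nm,fitdisc("top",T,x,y,r,z),fitdisc("side",Sd,x,y,r,z))
# last
def outline(px,py,th):
    a=np.linspace(0,2*np.pi,200)
    th0=np.arcsin(16/26)
    h=[(26*np.cos(b),26*np.sin(b)) for b in np.linspace(th0,2*np.pi-th0,40)]
    pts=h+[(95,-16),(95,-30)]+[(145+30*np.cos(b),30*np.sin(b)) for b in np.linspace(-np.pi/2,np.pi/2,30)]+[(95,30),(95,16)]
    p=np.array(pts); c,s=np.cos(th),np.sin(th)
    return np.c_[px+c*p[:,0]-s*p[:,1],py+s*p[:,0]+c*p[:,1],np.full(len(p),75.)]
for n,im in(("top",T),("side",Sd)):
    off=np.array([370,145]) if n=="top" else np.array([325,230]); sz=(90,120)
    c=im[off[1]:off[1]+120,off[0]:off[0]+90].astype(float)
    hsv=cv2.cvtColor(c.astype(np.uint8),cv2.COLOR_BGR2HSV)
    v=c.min(2)
    hi=np.percentile(v,97); 
    obs=np.clip((v-60)/(hi-12-60),0,1) if False else (v>0.72*hi).astype(float)
    f=lambda q: ((mask(n,outline(q[0],q[1],q[2]/100),off,sz)-obs)**2).sum()
    b=min((minimize(f,[522+i,-314+j,20+k],method="Nelder-Mead",options=dict(initial_simplex=[[522+i,-314+j,20+k],[528+i,-314+j,20+k],[522+i,-308+j,20+k],[522+i,-314+j,28+k]])) for i in(-4,4) for j in(-4,4) for k in (0,15)),key=lambda r:r.fun)
    print(n,b.x.round(2),b.fun,obs.sum())
E
```

```text
anvil (np.float64(568.5), np.float64(307.0), 60.6) (np.float64(569.0), np.float64(303.0), 75.1)
tin (np.float64(547.0), np.float64(-81.5), 27.8) (np.float64(548.0), np.float64(-86.0), 44.5)
jarcap (np.float64(583.0), np.float64(112.5), 43.6) (np.float64(582.0), np.float64(105.0), 71.9)Traceback (most recent call last):
  File "<stdin>", line 21, in <module>
  File "<stdin>", line 21, in <genexpr>
    res = _minimize_neldermead(fun, x0, args, callback, bounds=bounds,
                               **options)
    fsim[j] = func(sim[j])
              ~~~~^^^^^^^^
    fx = function(np.copy(x), *(wrapper_args + args))
  File "<stdin>", line 20, in <lambda>
  File "fit.py", line 5, in mask
    p=(proj(n,poly)-off+0.5)*S-0.5
       ~~~~^^^^^^^^
  File "h.py", line 7, in proj
    K,R,t=cal(n); P=np.atleast_2d(np.array(P,float));
          ~~~^^^
  File "h.py", line 4, in cal
    c=env.calibration(n); K=np.array(c["intrinsics"],float); r=np.array(c["rvec"],float); t=np.array(c["tvec"],float).reshape(3)
ValueError: time passes only in moves, steps and waits
```

```bash
python3 - <<'E'
from cell import env
import pickle
pickle.dump({n:env.calibration(n) for n in("top","side")},open("cal.pkl","wb"))
E
sed -i 's/c=env.calibration(n);/c=CAL[n];/; s/^from cell import env/from cell import env\nimport pickle,os\nCAL=pickle.load(open("cal.pkl","rb"))/' h.py
cat > lastfit.py <<'E'
from fit import *
def outline(px,py,th,Z=75.):
    th0=np.arcsin(16/26)
    h=[(26*np.cos(b),26*np.sin(b)) for b in np.linspace(th0,2*np.pi-th0,40)]
    pts=h+[(95,-16),(95,-30)]+[(145+30*np.cos(b),30*np.sin(b)) for b in np.linspace(-np.pi/2,np.pi/2,30)]+[(95,30),(95,16)]
    p=np.array(pts); c,s=np.cos(th),np.sin(th)
    return np.c_[px+c*p[:,0]-s*p[:,1],py+s*p[:,0]+c*p[:,1],np.full(len(p),Z)]
E
python3 - <<'E'
from lastfit import *
T=cv2.imread("pics/t0.png"); Sd=cv2.imread("pics/s0.png")
for n,im in(("top",T),("side",Sd)):
    off=np.array([370,145]) if n=="top" else np.array([325,230]); sz=(90,120)
    c=im[off[1]:off[1]+120,off[0]:off[0]+90].astype(float)
    v=c.min(2); hi=np.percentile(v,97); obs=(v>0.72*hi).astype(float)
    if n=="top": obs[75:,82:]=0
    f=lambda q: ((mask(n,outline(q[0],q[1],q[2]/100),off,sz)-obs)**2).sum()
    b=min((minimize(f,[522,-314,20+k],method="Nelder-Mead",options=dict(initial_simplex=[[522+i,-314+i,20+k],[532,-314,20+k],[522,-304,20+k],[522,-314,32+k]])) for i in(-4,4) for k in (0,15)),key=lambda r:r.fun)
    print(n,b.x.round(2),b.fun,obs.sum())
    o=cv2.resize((np.dstack([c[:,:,0],c[:,:,1],c[:,:,2]])).astype(np.uint8),None,fx=4,fy=4,interpolation=cv2.INTER_CUBIC)
    p=(proj(n,outline(b.x[0],b.x[1],b.x[2]/100))-off+.5)*4-.5
    cv2.polylines(o,[p.round().astype(np.int32)],True,(0,0,255)); cv2.imwrite(f"pics/lf_{n}.png",o)
a,b=cv2.imread("pics/lf_top.png"),cv2.imread("pics/lf_side.png"); cv2.imwrite("pics/lf.png",np.hstack([a,b]))
# stand foot axis via place; discs overlay
out=[]
for n,im in(("top",T),("side",Sd)):
    o=cv2.resize(im,None,fx=3,fy=3,interpolation=cv2.INTER_CUBIC)
    for x,y,r,z in((568.7,305,23,122),(568.7,305,23,80),(547.5,-83.8,38,28),(547.5,-83.8,38,0),(584,110,28,0),(584,110,27,65)):
        p=(proj(n,disc(x,y,r,z))+.5)*3-.5
        cv2.polylines(o,[p.round().astype(np.int32)],True,(0,0,255))
    out.append(o[510:720,440:1040] if n=="top" else o[340:800,600:1000])
cv2.imwrite("pics/ov.png",np.vstack([out[0],np.hstack([out[1][:390],np.zeros((390,200,3),np.uint8)])]))
E
```

```text
top [ 513.89 -313.26   40.88] 24.16482891195694 1556.0
side [ 514.22 -316.86   40.63] 24.033233371780085 1559.0
```

View pics/lf.png

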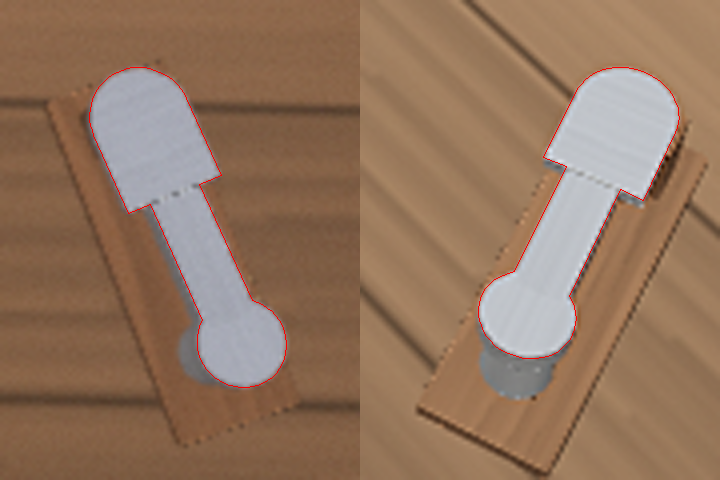

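View pics/ov.png

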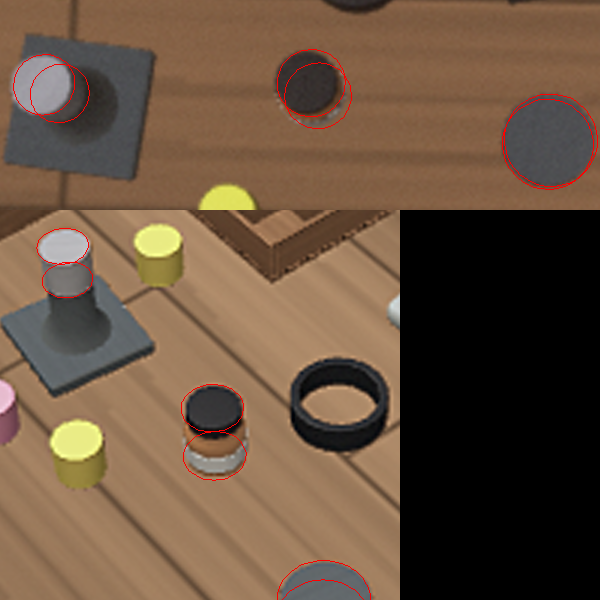

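The overlays fit well. The last's origin is about (514, -315) with yaw 0.408 rad, the anvil is at about (568.7, 305), and the tin–jar midpoint is about (565.5, 13). In the top view a drawer box stands at px (0–110, 110–225), with a block and shoes at (0–100, 247–333). I'll raise first and go round them.

>>> drive_tool(commands=[{"dz":35},{"dz":40},{"dx":10,"dy":-35,"yaw":-5},{"dx":15,"dy":-38,"yaw":-5},{"dx":15,"dy":-38,"yaw":-5}], grip=1)

```text
invalid input
```

>>> drive_tool(commands=[{"dx":15,"dy":-38,"yaw":-5},{"dx":20,"dy":-35,"yaw":-6},{"dx":25,"dy":-30,"yaw":-6},{"dx":30,"dy":-20,"yaw":-6},{"dx":35,"dy":-15,"yaw":-6}])

```text
invalid input
```

>>> drive_tool(commands=[{"dx":38,"dy":-10,"yaw":-6},{"dx":38,"dy":-10,"yaw":-6},{"dx":38,"dy":-10,"yaw":-6},{"dx":38,"dy":-8,"yaw":-6},{"dx":35,"dy":-5,"yaw":-5}])

```text
invalid input
```

>>> drive_tool(commands=[{"dx":0,"dy":0,"dz":35,"yaw":0},{"dx":0,"dy":0,"dz":40,"yaw":0},{"dx":10,"dy":-35,"dz":0,"yaw":-5},{"dx":15,"dy":-38,"dz":0,"yaw":-5},{"dx":15,"dy":-38,"dz":0,"yaw":-5}], grip=1.0)

```text
t: 1.77
eef_pos: [177.4, 497.5, 308.7]
tcp_rot: [3.141, 0.0, 2.655]
ft_force: [-0.0, -0.0, -0.0]
opening: 1.003
```

>>> drive_tool(commands=[{"dx":15,"dy":-38,"dz":0,"yaw":-5},{"dx":20,"dy":-35,"dz":0,"yaw":-6},{"dx":25,"dy":-30,"dz":0,"yaw":-6},{"dx":30,"dy":-20,"dz":0,"yaw":-6},{"dx":35,"dy":-15,"dz":0,"yaw":-6}])

```text
t: 2.18
eef_pos: [302.7, 358.8, 309.2]
tcp_rot: [3.141, -0.0, 2.147]
ft_force: [0.3, 1.3, 0.7]
opening: 1.002
```

>>> drive_tool(commands=[{"dx":38,"dy":-10,"dz":0,"yaw":-6},{"dx":38,"dy":-10,"dz":0,"yaw":-6},{"dx":38,"dy":-10,"dz":0,"yaw":-6},{"dx":38,"dy":-8,"dz":0,"yaw":-6},{"dx":35,"dy":-5,"dz":0,"yaw":-5}])

```text
t: 2.6
eef_pos: [491.6, 316.5, 308.5]
tcp_rot: [3.141, -0.0, 1.639]
ft_force: [-1.0, 0.3, 0.1]
opening: 1.0
```

>>> drive_tool(commands=[{"dx":38,"dy":-5,"dz":0,"yaw":-7},{"dx":39,"dy":-6,"dz":0,"yaw":-7},{"dx":0,"dy":0,"dz":-40,"yaw":0},{"dx":0,"dy":0,"dz":-40,"yaw":0},{"dx":0,"dy":0,"dz":-40,"yaw":0}])

```text
t: 3.02
eef_pos: [567.0, 306.2, 187.0]
tcp_rot: [3.141, -0.001, 1.4]
ft_force: [0.1, 1.8, -0.1]
opening: 0.996
```

```bash
python3 - <<'E'
from h import *
s=env.state(); print(s["eef_pos"].round(1),s["tcp_rot"].round(3))
a=save("top","t1.png"); b=save("side","s1.png")
cv2.imwrite("pics/v1.png",np.hstack([cv2.resize(a[140:260,110:230],(400,400)),cv2.resize(b[80:200,160:280],(400,400))])[:,:,::-1])
E
```

```text
[567.  306.2 187. ] [ 3.141e+00 -1.000e-03  1.400e+00]
```

View pics/v1.png

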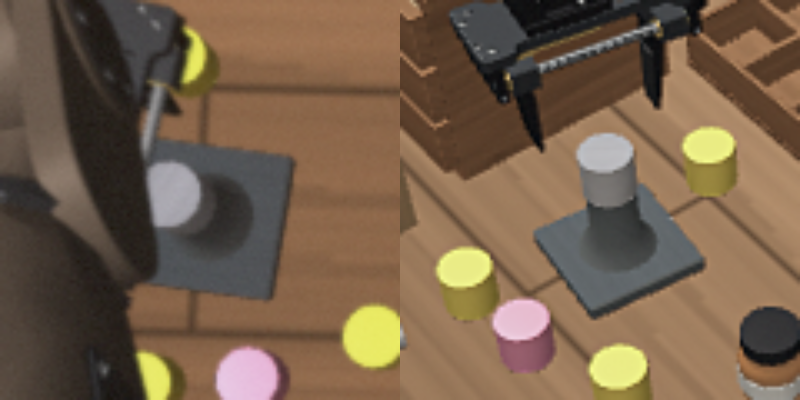

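The fingers are above and astride the anvil (side crop at about (605,150)), so I'll descend.

>>> drive_tool(commands=[{"dx":1.5,"dy":-1,"dz":-30,"yaw":0},{"dx":0,"dy":0,"dz":-25,"yaw":0},{"dx":0,"dy":0,"dz":-15,"yaw":0},{"dx":0,"dy":0,"dz":-9,"yaw":0},{"dx":0,"dy":0,"dz":0,"yaw":0}])

```text
t: 3.53
eef_pos: [568.1, 305.9, 109.7]
tcp_rot: [-3.141, 0.0, 1.402]
ft_force: [-0.6, 0.4, 0.0]
opening: 1.001
```

```bash
python3 - <<'E'
from h import *
b=save("side","s2.png")
cv2.imwrite("pics/v2.png",cv2.resize(b[80:200,160:280],(600,600),interpolation=cv2.INTER_CUBIC)[:,:,::-1])
E
```

```text
(no output)
```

View pics/v2.png

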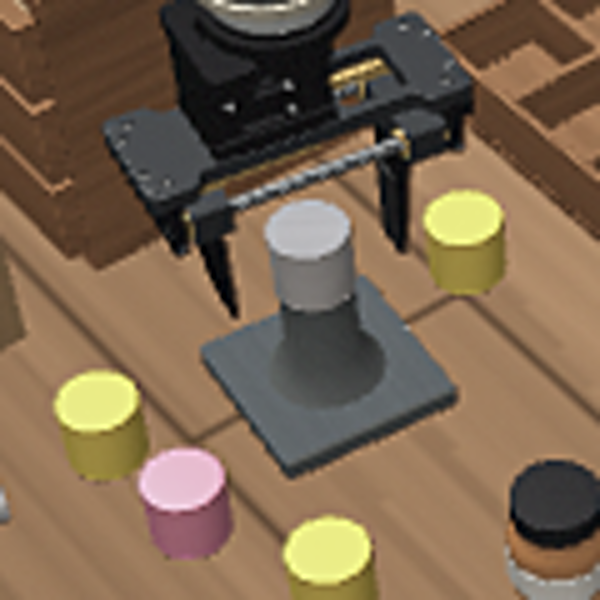

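Finger midpoint in the crop is about (310,245) and the anvil's grip height is about (312,250), so they are aligned. Closing.

>>> drive_tool(commands=[{"dx":0,"dy":0,"dz":0,"yaw":0},{"dx":0,"dy":0,"dz":0,"yaw":0},{"dx":0,"dy":0,"dz":0,"yaw":0},{"dx":0,"dy":0,"dz":0,"yaw":0},{"dx":0,"dy":0,"dz":0,"yaw":0}], grip=0.0)

```text
t: 4.0
eef_pos: [568.1, 305.8, 110.0]
tcp_rot: [3.141, -0.0, 1.401]
ft_force: [-0.4, -0.3, 0.0]
opening: 0.705
```

>>> drive_tool(commands=[{"dx":0,"dy":0,"dz":0,"yaw":0},{"dx":0,"dy":0,"dz":0,"yaw":0},{"dx":0,"dy":0,"dz":0,"yaw":0},{"dx":0,"dy":0,"dz":0,"yaw":0},{"dx":0,"dy":0,"dz":0,"yaw":0}])

```text
t: 4.42
eef_pos: [568.4, 305.7, 109.5]
tcp_rot: [3.141, -0.0, 1.401]
ft_force: [2.4, -0.8, 0.3]
opening: 0.481
```

>>> drive_tool(commands=[{"dx":0,"dy":0,"dz":0,"yaw":0},{"dx":0,"dy":0,"dz":0,"yaw":0},{"dx":0,"dy":0,"dz":3,"yaw":0},{"dx":0,"dy":0,"dz":5,"yaw":0},{"dx":0,"dy":0,"dz":8,"yaw":0}])

```text
t: 4.83
eef_pos: [568.2, 305.5, 124.4]
tcp_rot: [-3.141, 0.0, 1.401]
ft_force: [5.8, 0.0, -7.1]
opening: 0.476
```

>>> drive_tool(commands=[{"dx":0,"dy":0,"dz":10,"yaw":0},{"dx":0,"dy":0,"dz":12,"yaw":0},{"dx":0,"dy":0,"dz":15,"yaw":0},{"dx":0,"dy":0,"dz":12,"yaw":0},{"dx":0,"dy":0,"dz":5,"yaw":0}])

```text
t: 5.25
eef_pos: [568.1, 305.9, 181.4]
tcp_rot: [3.14, -0.001, 1.401]
ft_force: [0.4, 0.1, -3.0]
opening: 0.477
```

```bash
python3 - <<'E'
from h import *
a=save("top","t3.png");b=save("side","s3.png")
cv2.imwrite("pics/v3.png",np.hstack([a[100:280,100:360],b[60:240,150:410]])[:,:,::-1])
E
```

```text
(no output)
```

View pics/v3.png

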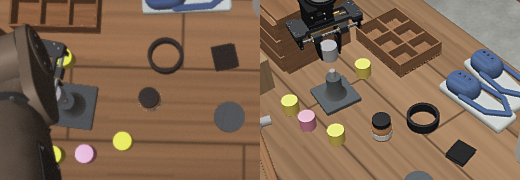

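Anvil is free of the pin (side crop: hanging at (329,50), bare pin at (334,75)); the force is its weight, about 3 N. Carrying it to the midpoint.

>>> drive_tool(commands=[{"dx":0,"dy":-20,"dz":0,"yaw":0},{"dx":0,"dy":-35,"dz":0,"yaw":0},{"dx":0,"dy":-38,"dz":0,"yaw":0},{"dx":0,"dy":-38,"dz":0,"yaw":0},{"dx":-1,"dy":-38,"dz":0,"yaw":0}])

```text
t: 5.77
eef_pos: [566.3, 135.2, 178.6]
tcp_rot: [-3.14, 0.0, 1.402]
ft_force: [0.7, 0.2, -2.8]
opening: 0.479
```

>>> drive_tool(commands=[{"dx":0,"dy":-38,"dz":0,"yaw":0},{"dx":-1,"dy":-38,"dz":0,"yaw":0},{"dx":0,"dy":-30,"dz":0,"yaw":0},{"dx":0,"dy":-13,"dz":0,"yaw":0},{"dx":0,"dy":-4,"dz":0,"yaw":0}])

```text
t: 6.18
eef_pos: [565.7, 11.6, 178.9]
tcp_rot: [-3.141, 0.0, 1.399]
ft_force: [0.2, 0.4, -2.5]
opening: 0.48
```

```bash
python3 - <<'E'
from fit import *
s=env.state(); print(s["eef_pos"].round(1),s["t"])
T=cv2.imread("pics/t0.png"); Sd=cv2.imread("pics/s0.png")
for r in (21,22,23,24,25,26,27): print(r,fitdisc("top",T,585,110,r,65),fitdisc("side",Sd,585,108,r,65))
for r in (36,37,38): print(r,fitdisc("top",T,547,-84,r,28),fitdisc("side",Sd,547,-84,r,28))
print([ (d["pixel"],d["conf"]) for d in env.place_of("pin_tip","top")])
env.read_camera("top");a=save("top","t4.png");env.read_camera("side");b=save("side","s4.png")
for c in("top","side"): print(c,[ (np.round(d["pixel"],1),round(d["conf"],2)) for d in env.place_of("pin_tip",c)])
cv2.imwrite("pics/v4.png",np.hstack([cv2.resize(a[160:250,140:230],(390,390),interpolation=cv2.INTER_CUBIC),cv2.resize(b[100:190,180:270],(390,390),interpolation=cv2.INTER_CUBIC)])[:,:,::-1])
E
```

```text
[565.7  11.6 178.9] 6.1833
21 (np.float64(589.0), np.float64(115.5), 26.6) (np.float64(586.5), np.float64(114.5), 47.6)
22 (np.float64(587.0), np.float64(116.0), 29.8) (np.float64(585.5), np.float64(111.5), 56.2)
23 (np.float64(586.0), np.float64(114.5), 34.3) (np.float64(586.0), np.float64(110.5), 64.9)
24 (np.float64(584.0), np.float64(113.0), 41.6) (np.float64(585.5), np.float64(110.0), 69.9)
25 (np.float64(583.5), np.float64(113.0), 47.1) (np.float64(585.0), np.float64(110.0), 70.3)
26 (np.float64(583.5), np.float64(112.5), 47.8) (np.float64(581.5), np.float64(104.0), 67.4)
27 (np.float64(583.0), np.float64(112.5), 43.6) (np.float64(582.0), np.float64(105.0), 71.9)
36 (np.float64(547.0), np.float64(-81.5), 22.3) (np.float64(538.0), np.float64(-97.5), 44.5)
37 (np.float64(547.0), np.float64(-81.5), 26.3) (np.float64(539.0), np.float64(-96.5), 44.0)
38 (np.float64(547.0), np.float64(-81.5), 27.8) (np.float64(548.0), np.float64(-86.0), 44.5)
[([161.2, 199.0], 0.94)]
top [(array([163.6, 197.6]), 0.55)]
side [(array([219.1, 128.5]), 0.62)]
```

View pics/v4.png

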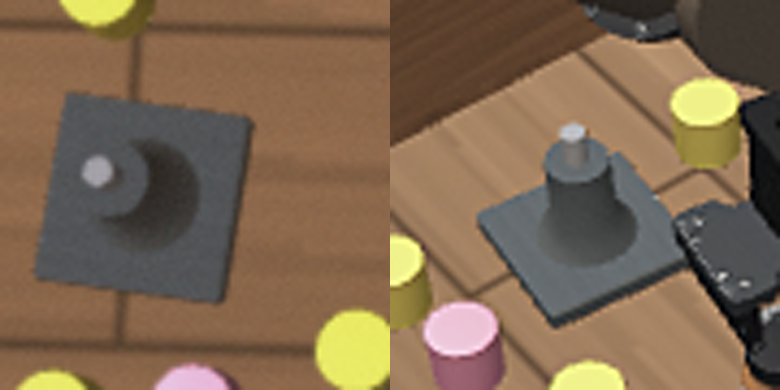

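The bare pin shows at top px (162,199) and side px (222,130). Refined midpoint is (566, 14). Lowering.

>>> drive_tool(commands=[{"dx":0.3,"dy":2.3,"dz":-30,"yaw":0},{"dx":0,"dy":0,"dz":-35,"yaw":0},{"dx":0,"dy":0,"dz":-30,"yaw":0},{"dx":0,"dy":0,"dz":-25,"yaw":0},{"dx":0,"dy":0,"dz":-12,"yaw":0}])

```text
t: 6.95
eef_pos: [565.1, 17.0, 44.5]
tcp_rot: [-3.138, 0.0, 1.403]
ft_force: [-1.2, -0.2, -2.7]
opening: 0.479
```

>>> drive_tool(commands=[{"dx":0,"dy":0,"dz":-6,"yaw":0},{"dx":0,"dy":0,"dz":-3,"yaw":0},{"dx":0,"dy":0,"dz":0,"yaw":0}])

```text
t: 7.2
eef_pos: [566.4, 16.4, 38.5]
tcp_rot: [3.141, -0.0, 1.402]
ft_force: [0.4, -0.8, -3.0]
opening: 0.48
```

```bash
python3 - <<'E'
from h import *
print(env.state()["eef_pos"])
a=save("top","t5.png");b=save("side","s5.png")
cv2.imwrite("pics/v5.png",np.hstack([cv2.resize(a[150:250,230:350],(400,333),interpolation=cv2.INTER_CUBIC),cv2.resize(b[150:270,230:350],(333,333),interpolation=cv2.INTER_CUBIC)])[:,:,::-1])
E
```

```text
[566.43780113  16.43250268  38.48700461]
```

View pics/v5.png

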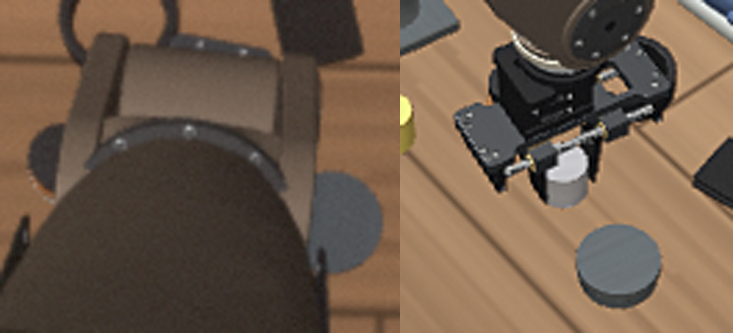

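>>> drive_tool(commands=[{"dx":0,"dy":-2.4,"dz":-3,"yaw":0},{"dx":0,"dy":0,"dz":-2,"yaw":0},{"dx":0,"dy":0,"dz":-1.5,"yaw":0},{"dx":0,"dy":0,"dz":0,"yaw":0}])

```text
t: 7.63
eef_pos: [566.2, 13.5, 31.9]
tcp_rot: [3.142, 0.0, 1.401]
ft_force: [-0.4, -0.2, -3.4]
opening: 0.476
```

>>> drive_tool(commands=[{"dx":0,"dy":0,"dz":-1,"yaw":0},{"dx":0,"dy":0,"dz":0,"yaw":0}])

```text
t: 7.8
eef_pos: [566.2, 13.6, 30.9]
tcp_rot: [3.142, 0.0, 1.401]
ft_force: [0.1, -0.4, -1.6]
opening: 0.477
```

>>> drive_tool(commands=[{"dx":0,"dy":0,"dz":-0.7,"yaw":0},{"dx":0,"dy":0,"dz":0,"yaw":0}])

```text
t: 7.97
eef_pos: [566.3, 13.6, 30.2]
tcp_rot: [3.142, 0.0, 1.401]
ft_force: [0.1, -0.2, -3.4]
opening: 0.479
```

>>> drive_tool(commands=[{"dx":0,"dy":0,"dz":-0.6,"yaw":0},{"dx":0,"dy":0,"dz":0,"yaw":0}])

```text
t: 8.13
eef_pos: [566.3, 13.6, 29.6]
tcp_rot: [3.142, 0.0, 1.401]
ft_force: [-0.2, 0.1, -2.3]
opening: 0.481
```

>>> drive_tool(commands=[{"dx":0,"dy":0,"dz":-0.6,"yaw":0},{"dx":0,"dy":0,"dz":0,"yaw":0}])

```text
t: 8.3
eef_pos: [566.3, 13.6, 29.5]
tcp_rot: [3.141, -0.0, 1.401]
ft_force: [-1.4, -0.1, 3.2]
opening: 0.476
```

>>> drive_tool(commands=[{"dx":0,"dy":0,"dz":-0.6,"yaw":0},{"dx":0,"dy":0,"dz":0,"yaw":0}])

```text
t: 8.47
eef_pos: [566.3, 13.6, 29.5]
tcp_rot: [3.141, -0.0, 1.401]
ft_force: [-3.4, 0.9, 11.9]
opening: 0.478
```

Contact at z = 29.5, as expected. Easing off and opening.

>>> drive_tool(commands=[{"dx":0,"dy":0,"dz":0.8,"yaw":0},{"dx":0,"dy":0,"dz":0,"yaw":0}])

```text
t: 8.63
eef_pos: [566.4, 13.6, 29.5]
tcp_rot: [3.141, -0.0, 1.401]
ft_force: [-0.9, 0.3, 3.9]
opening: 0.479
```

>>> drive_tool(commands=[{"dx":0,"dy":0,"dz":0,"yaw":0},{"dx":0,"dy":0,"dz":0,"yaw":0},{"dx":0,"dy":0,"dz":0,"yaw":0},{"dx":0,"dy":0,"dz":0,"yaw":0},{"dx":0,"dy":0,"dz":0,"yaw":0}], grip=0.8)

```text
t: 9.05
eef_pos: [566.3, 13.6, 29.2]
tcp_rot: [3.141, -0.0, 1.401]
ft_force: [0.6, -0.5, -0.2]
opening: 0.762
```

>>> drive_tool(commands=[{"dx":0,"dy":0,"dz":0,"yaw":0},{"dx":0,"dy":0,"dz":5,"yaw":0},{"dx":0,"dy":0,"dz":15,"yaw":0},{"dx":0,"dy":0,"dz":30,"yaw":0},{"dx":0,"dy":0,"dz":35,"yaw":0}])

```text
t: 9.47
eef_pos: [565.4, 13.7, 114.2]
tcp_rot: [-3.138, 0.0, 1.401]
ft_force: [1.1, -0.1, 0.8]
opening: 0.803
```

>>> drive_tool(commands=[{"dx":0,"dy":0,"dz":35,"yaw":0},{"dx":0,"dy":-30,"dz":10,"yaw":-5},{"dx":0,"dy":-38,"dz":0,"yaw":-6},{"dx":0,"dy":-38,"dz":0,"yaw":-7},{"dx":0,"dy":-38,"dz":0,"yaw":-7}], grip=1.0)

```text
t: 9.88
eef_pos: [566.1, -131.7, 160.3]
tcp_rot: [3.14, -0.0, 0.96]
ft_force: [-0.2, -0.4, -0.1]
opening: 0.995
```

>>> drive_tool(commands=[{"dx":0,"dy":-38,"dz":0,"yaw":-7},{"dx":0,"dy":-38,"dz":0,"yaw":-7},{"dx":-1,"dy":-38,"dz":0,"yaw":-7},{"dx":-1,"dy":-34,"dz":0,"yaw":-6},{"dx":-1,"dy":-16,"dz":0,"yaw":-5}])

```text
t: 10.3
eef_pos: [562.8, -298.3, 159.6]
tcp_rot: [3.14, -0.0, 0.399]
ft_force: [0.1, 0.1, 0.2]
opening: 1.0
```

```bash
python3 - <<'E'
from h import *
s=env.state();print(s["eef_pos"].round(1),s["tcp_rot"].round(3))
a=save("top","t6.png");b=save("side","s6.png")
from fit import fitdisc
print(fitdisc("top",a[:,:,::-1],566,14,23,42),fitdisc("side",b[:,:,::-1],566,14,23,42))
cv2.imwrite("pics/v6.png",np.hstack([a[:,210:490],b[:,180:460]])[:,:,::-1])
E
```

```text
[ 562.8 -298.3  159.6] [ 3.14  -0.     0.399]
(np.float64(565.5), np.float64(16.0), 62.9) (np.float64(566.5), np.float64(12.0), 82.3)
```

View pics/v6.png

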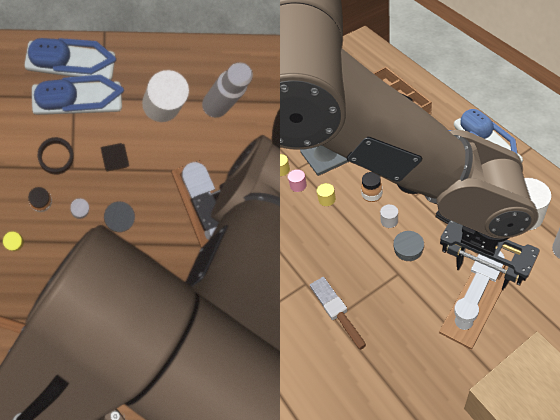

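The anvil stands upright at top px (290,207), between jar and tin; the fits average (566,14). Gripper is over the last's waist. Descending.

>>> drive_tool(commands=[{"dx":-1.1,"dy":3.9,"dz":0,"yaw":0.5},{"dx":0,"dy":0,"dz":-30,"yaw":0},{"dx":0,"dy":0,"dz":-25,"yaw":0},{"dx":0,"dy":0,"dz":-12,"yaw":0},{"dx":0,"dy":0,"dz":0,"yaw":0}])

```text
t: 10.82
eef_pos: [561.4, -288.4, 90.0]
tcp_rot: [-3.138, 0.002, 0.418]
ft_force: [0.1, 0.1, -1.1]
opening: 1.002
```

```bash
python3 - <<'E'
from h import *
s=env.state();print(s["eef_pos"].round(1),s["tcp_rot"].round(3))
b=save("side","s7.png")
cv2.imwrite("pics/v7.png",cv2.resize(b[220:350,320:450],(600,600),interpolation=cv2.INTER_CUBIC)[:,:,::-1])
E
```

```text
[ 561.4 -288.4   90. ] [-3.138e+00  2.000e-03  4.180e-01]
```

View pics/v7.png

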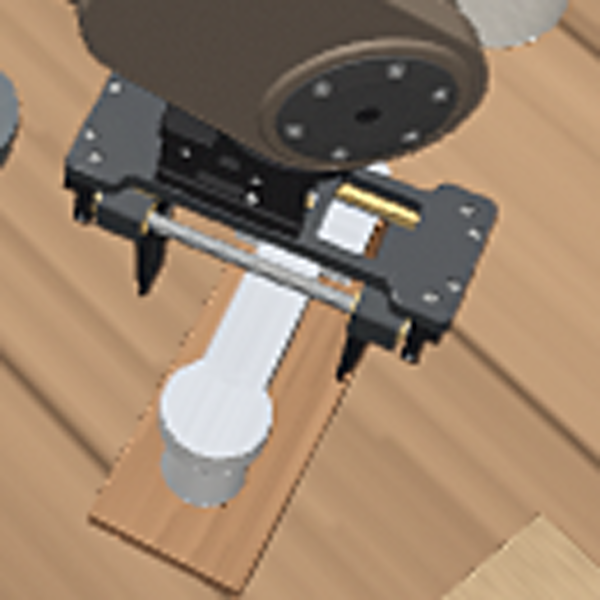

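>>> drive_tool(commands=[{"dx":0,"dy":-3,"dz":0,"yaw":-0.5},{"dx":0,"dy":0,"dz":0,"yaw":0}])

```text
t: 11.03
eef_pos: [562.9, -293.9, 93.8]
tcp_rot: [3.139, -0.001, 0.407]
ft_force: [-0.6, 0.2, -0.6]
opening: 0.998
```

>>> drive_tool(commands=[{"dx":-1,"dy":-0.5,"dz":-15,"yaw":0},{"dx":0,"dy":0,"dz":-10,"yaw":0},{"dx":0,"dy":0,"dz":-4,"yaw":0},{"dx":0,"dy":0,"dz":0,"yaw":0},{"dx":0,"dy":0,"dz":0,"yaw":0}])

```text
t: 11.45
eef_pos: [561.3, -294.1, 63.5]
tcp_rot: [3.141, -0.0, 0.407]
ft_force: [-0.3, 1.1, -0.4]
opening: 0.999
```

>>> drive_tool(commands=[{"dx":0,"dy":0,"dz":0,"yaw":0},{"dx":0,"dy":0,"dz":0,"yaw":0},{"dx":0,"dy":0,"dz":0,"yaw":0},{"dx":0,"dy":0,"dz":0,"yaw":0},{"dx":0,"dy":0,"dz":0,"yaw":0}], grip=0.0)

```text
t: 11.87
eef_pos: [561.2, -294.0, 63.4]
tcp_rot: [3.141, -0.0, 0.406]
ft_force: [-0.1, 0.6, -0.2]
opening: 0.706
```

>>> drive_tool(commands=[{"dx":0,"dy":0,"dz":0,"yaw":0},{"dx":0,"dy":0,"dz":0,"yaw":0},{"dx":0,"dy":0,"dz":0,"yaw":0},{"dx":0,"dy":0,"dz":0,"yaw":0},{"dx":0,"dy":0,"dz":0,"yaw":0}])

```text
t: 12.28
eef_pos: [561.2, -294.0, 63.2]
tcp_rot: [3.142, 0.0, 0.407]
ft_force: [-0.4, 0.9, -0.4]
opening: 0.358
```

>>> drive_tool(commands=[{"dx":0,"dy":0,"dz":0,"yaw":0},{"dx":0,"dy":0,"dz":0,"yaw":0},{"dx":0,"dy":0,"dz":0,"yaw":0},{"dx":0,"dy":0,"dz":0,"yaw":0},{"dx":0,"dy":0,"dz":0,"yaw":0}])

```text
t: 12.7
eef_pos: [561.2, -294.0, 63.3]
tcp_rot: [3.141, -0.0, 0.407]
ft_force: [0.3, -0.6, -0.3]
opening: 0.336
```

>>> drive_tool(commands=[{"dx":0,"dy":0,"dz":1,"yaw":0},{"dx":0,"dy":0,"dz":2,"yaw":0},{"dx":0,"dy":0,"dz":3,"yaw":0},{"dx":0,"dy":0,"dz":4,"yaw":0},{"dx":0,"dy":0,"dz":5,"yaw":0}])

```text
t: 13.12
eef_pos: [561.0, -293.8, 78.3]
tcp_rot: [-3.141, 0.0, 0.407]
ft_force: [0.3, 0.4, -6.0]
opening: 0.332
```

>>> drive_tool(commands=[{"dx":0,"dy":0,"dz":5,"yaw":0},{"dx":0,"dy":0,"dz":5,"yaw":0},{"dx":0,"dy":0,"dz":4,"yaw":0},{"dx":0,"dy":0,"dz":1,"yaw":0},{"dx":0,"dy":0,"dz":0,"yaw":0}])

```text
t: 13.53
eef_pos: [561.3, -294.1, 93.8]
tcp_rot: [3.141, -0.0, 0.407]
ft_force: [0.0, -0.1, -6.0]
opening: 0.337
```

```bash
python3 - <<'E'
from h import *
s=env.state();print(s["eef_pos"].round(1),s["tcp_rot"].round(3),s["moment"].round(3),s["ft_force"].round(2))
b=save("side","s8.png"); s=env.state();print(s["moment"].round(3),s["ft_force"].round(2))
cv2.imwrite("pics/v8.png",cv2.resize(b[210:350,310:450],(600,600),interpolation=cv2.INTER_CUBIC)[:,:,::-1])
E
```

```text
[ 561.3 -294.1   93.8] [ 3.141 -0.     0.407] [-0.046  0.16   0.037] [ 0.03 -0.14 -5.97]
[-0.052  0.125  0.04 ] [-0.03  0.47 -5.8 ]
```

View pics/v8.png

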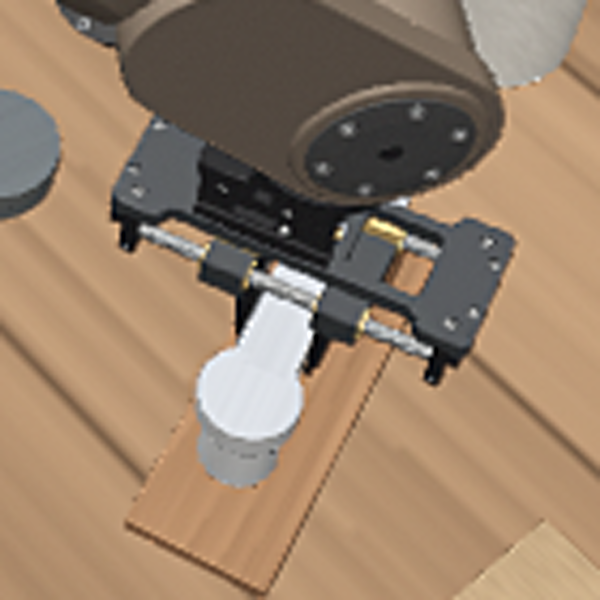

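```bash
python3 - <<'E'
from lastfit import *
b=cv2.imread("pics/s8.png"); a=save("top","t8.png")[:,:,::-1].copy(); s=env.state(); print(s["moment"].round(3))
out=[]
for n,im,o in(("top",a,(360,140)),("side",b,(325,220))):
    big=cv2.resize(im,None,fx=5,fy=5,interpolation=cv2.INTER_CUBIC)
    for z,col in((105.4,(0,0,255)),(99,(0,255,0))):
        p=(proj(n,outline(514,-315,.408,z)+([0,2,0] if n=="top" else [0,-2,0]))+.5)*5-.5
        cv2.polylines(big,[p.round().astype(np.int32)],True,col)
    out.append(big[o[1]*5:o[1]*5+550,o[0]*5:o[0]*5+400])
cv2.imwrite("pics/v8b.png",np.hstack(out))
E
```

```text
[-0.058  0.131 -0.001]
```

View pics/v8b.png

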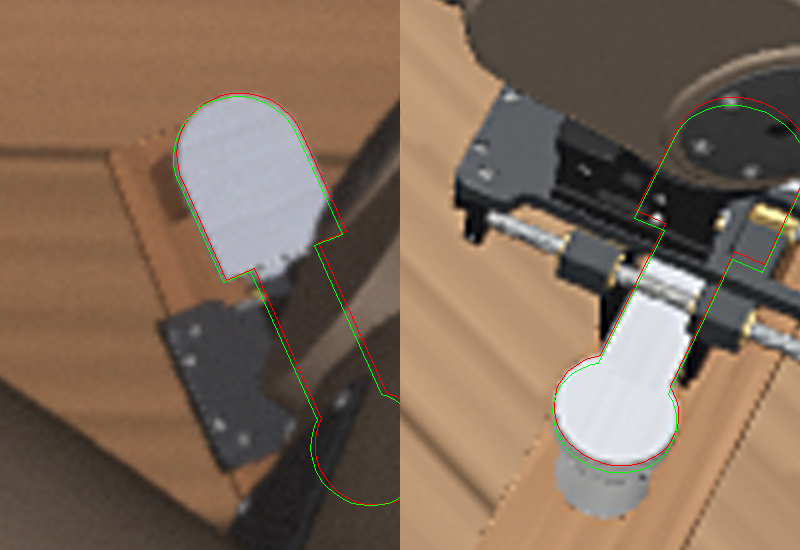

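```bash
python3 - <<'E'
from fit import *
for p in((112,120),(97,228)): print("box base",onz("top",p,0).round(0))
for z in(100,150,200,250): print(z,onz("top",(82,115),z).round(0),onz("top",(70,222),z).round(0))
# side view: box front top corner approx (238,45)?, base (240,88)
print("pin",onz("top",(162.0,199.1),104).round(1),onz("side",(221.8,129.8),104).round(1))
T=cv2.imread("pics/t4.png");S_=cv2.imread("pics/s4.png")
print(fitdisc("top",T,568.7,305,8,104),fitdisc("side",S_,568.7,305,8,104))
E
```

```text
box base [789. 481.   0.]
box base [507. 497.   0.]
100 [766. 510. 100.] [511. 516. 100.]
150 [748. 485. 150.] [506. 491. 150.]
200 [731. 461. 200.] [501. 466. 200.]
250 [713. 436. 250.] [497. 441. 250.]
pin [568.5 307.7 104. ] [570.  303.7 104. ]
(np.float64(568.2), np.float64(307.5), 64.6) (np.float64(568.7), np.float64(303.5), 73.4)
```

The pin is at (568.6, 305.4), so the TCP target is about (616, 326) keeping yaw. Lift first.

>>> drive_tool(commands=[{"dx":0,"dy":0,"dz":7,"yaw":0},{"dx":0,"dy":0,"dz":14,"yaw":0},{"dx":0,"dy":0,"dz":20,"yaw":0},{"dx":0,"dy":0,"dz":22,"yaw":0},{"dx":0,"dy":3,"dz":20,"yaw":0}])

```text
t: 14.05
eef_pos: [561.1, -291.3, 177.6]
tcp_rot: [3.141, 0.0, 0.406]
ft_force: [0.4, -0.5, -5.6]
opening: 0.334
```

>>> drive_tool(commands=[{"dx":0,"dy":6,"dz":12,"yaw":0},{"dx":1,"dy":12,"dz":6,"yaw":0},{"dx":1,"dy":18,"dz":0,"yaw":0},{"dx":2,"dy":22,"dz":0,"yaw":0},{"dx":2,"dy":26,"dz":0,"yaw":0}])

```text
t: 14.47
eef_pos: [566.7, -205.7, 193.6]
tcp_rot: [-3.141, 0.001, 0.406]
ft_force: [-0.1, 0.0, -5.8]
opening: 0.335
```

>>> drive_tool(commands=[{"dx":3,"dy":28,"dz":0,"yaw":0},{"dx":3,"dy":28,"dz":0,"yaw":0},{"dx":3,"dy":28,"dz":0,"yaw":0},{"dx":3,"dy":28,"dz":0,"yaw":0},{"dx":3,"dy":28,"dz":0,"yaw":0}])

```text
t: 14.88
eef_pos: [581.5, -64.6, 193.5]
tcp_rot: [-3.141, 0.001, 0.407]
ft_force: [0.7, -1.1, -6.2]
opening: 0.335
```

>>> drive_tool(commands=[{"dx":3,"dy":28,"dz":0,"yaw":0},{"dx":3,"dy":28,"dz":0,"yaw":0},{"dx":3,"dy":28,"dz":0,"yaw":0},{"dx":3,"dy":28,"dz":0,"yaw":0},{"dx":3,"dy":28,"dz":0,"yaw":0}])

```text
t: 15.3
eef_pos: [596.3, 75.3, 193.5]
tcp_rot: [-3.141, 0.002, 0.407]
ft_force: [-0.2, -0.6, -6.1]
opening: 0.335
```

Remaining: (+20, +251).

>>> drive_tool(commands=[{"dx":2,"dy":28,"dz":0,"yaw":0},{"dx":2,"dy":28,"dz":0,"yaw":0},{"dx":2,"dy":28,"dz":0,"yaw":0},{"dx":2,"dy":28,"dz":0,"yaw":0},{"dx":2,"dy":28,"dz":0,"yaw":0}])

```text
t: 15.72
eef_pos: [606.0, 215.2, 193.4]
tcp_rot: [-3.141, 0.002, 0.407]
ft_force: [0.3, 0.6, -5.9]
opening: 0.335
```

>>> drive_tool(commands=[{"dx":2,"dy":26,"dz":0,"yaw":0},{"dx":2,"dy":24,"dz":0,"yaw":0},{"dx":2,"dy":20,"dz":0,"yaw":0},{"dx":2,"dy":15,"dz":0,"yaw":0},{"dx":1,"dy":10,"dz":0,"yaw":0}])

```text
t: 16.13
eef_pos: [615.4, 310.0, 193.4]
tcp_rot: [-3.141, 0.001, 0.408]
ft_force: [0.8, 0.1, -5.1]
opening: 0.334
```

>>> drive_tool(commands=[{"dx":0.5,"dy":5,"dz":0,"yaw":0},{"dx":0,"dy":2,"dz":0,"yaw":0},{"dx":0,"dy":0,"dz":0,"yaw":0},{"dx":0,"dy":0,"dz":0,"yaw":0}])

```text
t: 16.47
eef_pos: [616.7, 314.1, 194.2]
tcp_rot: [3.141, 0.0, 0.406]
ft_force: [-0.4, -0.5, -5.6]
opening: 0.338
```

```bash
python3 - <<'E'
from h import *
a=save("top","t9.png");b=save("side","s9.png");s=env.state();print(s["t"],s["eef_pos"].round(1),s["tcp_rot"].round(3),s["moment"].round(3),s["ft_force"].round(2))
cv2.imwrite("pics/v9.png",np.hstack([cv2.resize(a[110:250,80:220],(400,400),interpolation=cv2.INTER_CUBIC),cv2.resize(b[70:210,160:300],(400,400),interpolation=cv2.INTER_CUBIC)])[:,:,::-1])
E
```

```text
16.5667 [616.8 314.1 194.4] [3.141 0.    0.406] [-0.046  0.158  0.043] [-0.71 -0.7  -5.95]
```

View pics/v9.png

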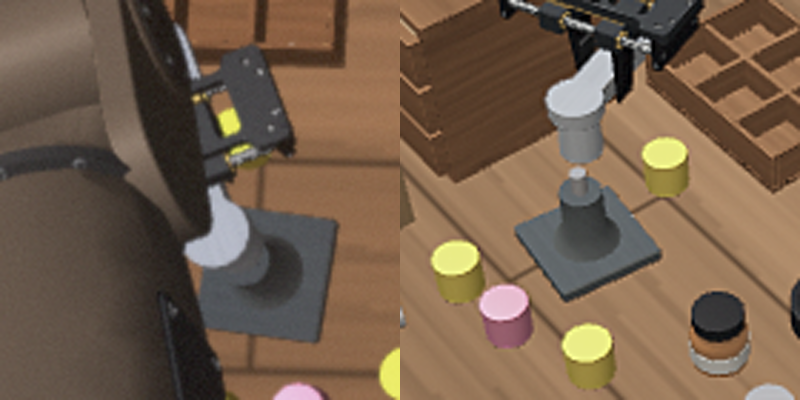

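Still 12 mm short in y. Correcting, with a slight lowering.

>>> drive_tool(commands=[{"dx":-0.3,"dy":4,"dz":-2,"yaw":0},{"dx":-0.2,"dy":5,"dz":-2,"yaw":0},{"dx":0,"dy":2.5,"dz":-2,"yaw":0},{"dx":0,"dy":0,"dz":-1,"yaw":0},{"dx":0,"dy":0,"dz":0,"yaw":0}])

```text
t: 16.98
eef_pos: [616.0, 326.7, 186.7]
tcp_rot: [3.141, 0.001, 0.407]
ft_force: [0.3, -0.6, -6.5]
opening: 0.334
```

>>> drive_tool(commands=[{"dx":0,"dy":0,"dz":0,"yaw":0},{"dx":0,"dy":0,"dz":0,"yaw":0},{"dx":0,"dy":0,"dz":0,"yaw":0}])

```text
t: 17.23
eef_pos: [616.2, 326.4, 187.3]
tcp_rot: [3.141, -0.0, 0.406]
ft_force: [-0.4, 0.2, -6.5]
opening: 0.332
```

```bash
python3 - <<'E'
from fit import *
a=save("top","t10.png")[:,:,::-1].copy();b=save("side","s10.png")[:,:,::-1].copy();s=env.state();p=s["eef_pos"];print(s["t"],p.round(1),s["tcp_rot"].round(3),s["moment"].round(3),np.abs(s["qvel"]).max())
c,sn=np.cos(.408),np.sin(.408); ox,oy=p[0]-51.6*c,p[1]-51.6*sn; oz=p[2]-51.3; print("origin",ox,oy,oz)
for z in (oz+63-4,oz+63,oz+63+4): print(z,"heel disc",fitdisc("top",a,ox,oy,26,z),fitdisc("side",b,ox,oy,26,z))
print("boss mouth side",fitdisc("side",b,ox,oy,21,oz))
for cam in("top","side"):
  for q in("last_socket","last_balance"):print(cam,q,[(np.round(d["pixel"],1),round(d["conf"],2)) for d in env.place_of(q,cam)][:2],proj(cam,[ox,oy,oz] if q=="last_socket" else p).round(1))
out=[]
for n,im,o in(("top",a,(100,120)),("side",b,(180,60))):
    big=cv2.resize(im,None,fx=5,fy=5,interpolation=cv2.INTER_CUBIC)
    dy=2 if n=="top" else -2
    P=lambda x,y,r,z,col: cv2.polylines(big,[((proj(n,disc(x,y+dy,r,z))+.5)*5-.5).round().astype(np.int32)],True,col)
    P(ox,oy,26,oz+63,(0,0,255));P(ox,oy,21,oz,(0,255,0));P(568.6,305.4,8,104,(255,0,255))
    from lastfit import outline
    cv2.polylines(big,[((proj(n,outline(ox,oy+dy,.408,oz+63))+.5)*5-.5).round().astype(np.int32)],True,(0,255,255))
    out.append(big[o[1]*5:o[1]*5+550,o[0]*5:o[0]*5+400])
cv2.imwrite("pics/v10.png",np.hstack(out))
E
```

```text
17.3333 [616.2 326.5 187.4] [ 3.141 -0.     0.406] [-0.083  0.135  0.034] 0.0010134384699644063
origin 568.8593650184965 305.9787604091724 136.08756688298035
195.08756688298035 heel disc (np.float64(569.4), np.float64(307.5), 50.1) (np.float64(571.9), np.float64(306.5), 77.7)
199.08756688298035 heel disc (np.float64(568.9), np.float64(306.0), 49.9) (np.float64(569.9), np.float64(302.5), 77.7)
203.08756688298035 heel disc (np.float64(568.4), np.float64(305.0), 49.8) (np.float64(567.4), np.float64(298.5), 77.7)
boss mouth side (np.float64(581.4), np.float64(323.0), 34.8)
top last_socket [(array([158.6, 194.8]), 0.72)] [[158.7 196.6]]
top last_balance [(array([145.3, 170.4]), 0.76)] [[143.3 170.4]]
side last_socket [(array([222.4, 120.6]), 0.96), (array([374.7, 297.3]), 0.18)] [[219.7 120.8]]
side last_balance [(array([228.3,  95.4]), 0.83), (array([375.6, 298.5]), 0.48)] [[228.1  94.3]]
```

View pics/v10.png

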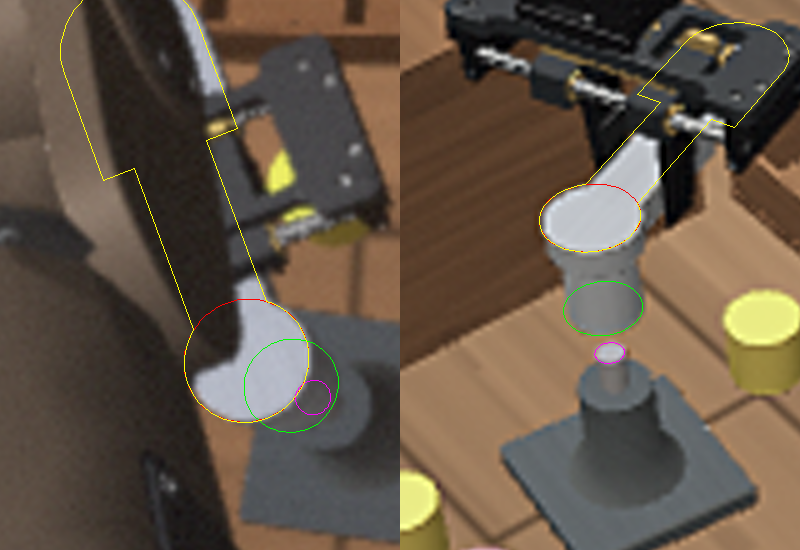

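```bash
python3 - <<'E'
from fit import *
b=cv2.imread("pics/s10.png")
print("tin",fitdisc("side",b,547,-84,38,28),"jar",fitdisc("side",b,585,110,25,65),"anvil",fitdisc("side",b,566,14,23,42))
cv2.imwrite("pics/v11.png",b)
E
```

```text
tin (np.float64(548.0), np.float64(-86.0), 44.7) jar (np.float64(585.0), np.float64(110.0), 71.5) anvil (np.float64(566.5), np.float64(12.0), 77.3)
```

View pics/v11.png

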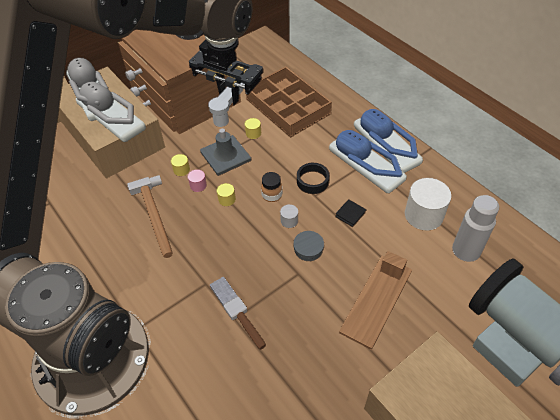

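The tin and jar have not moved. The anvil stands upright between them at (289,215), and the last is held over the pin at (220,110). Handing in.

```bash
python3 - <<'E'
from cell import env
print(env.job_done())
E
```

```text
the job is handed in; nothing more can be done
None
```

The job is done and handed in at about 17 s of the 54 s allowed. I lifted the steel anvil off the pin and set it upright between the tin and the jar. The last was then gripped at its balance point, carried over level, and is held still above the bare pin.

**Anvil:** The camera fits put it at about (566, 14), matching the midpoint I measured between tin and jar. It touched down at about 12 N before I released it. The tin and the jar fit the same side-view positions as at the start. The tape and the heels I only checked by eye in the last picture, where they look untouched.

**Last:** Gripped about 52 mm from the boss axis, with the jaws stopped at 32 mm, the waist's width.
- **Position:** The socket is at about (568.9, 306.0), against the pin at (568.6, 305.4). Its mouth is about 32 mm above the pin tip.
- **Level and still:** The heel outline matches a level pose and the joints were not moving. The arm hid most of the toe in the last pictures, so I could not check that end as well.

**Checks that disagreed:**
- The top and side cameras differ by about 4 mm in y throughout, so I used their averages. The anvil landing where it should supports that.
- The wrist showed a steady moment of about 0.15 N m with the last held. If real, its centre of mass would lie about 25 mm toward the toe from my grip. The pictures after the lift showed at most a degree or so of tilt, and the grip did not slip, so I left it.
- My fit of the boss mouth in the side view failed. I checked it by overlay instead, which lined up, although the boss looked slightly narrower than the stated 42 mm.

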